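Clear the case lid and hold it open at 60 degrees

TASK

The lid of the closed tool case on the bench must be held up for a colleague, but a metal cone-shaped adapter is standing on it. Lift the adapter off while the lid stays shut and set it down gently, standing upright on the bench top beside the case and clear of it, without moving the other loose things; then take the lid by the steel bar on its front, raise it to 60 degrees from closed and hold it still there: it falls shut if let go, so the program finishes while the gripper is still holding it.

Things in the scene. Friction and masses are not known exactly. Their poses are not given: they have to be found in the camera images.
- case: Closed tool case, fixed, 160 x 230 x 62 mm (x, y, z). Origin: centre of its underside, on the bench top. Its -x side is the front, facing roughly towards the robot; z is up. The lid spans z = 45 to 62 mm, flat on top, hinged along y at the rear edge (x = +82, z = 45 mm). A steel bar is on the lid's front. (The other case at the right end of the bench stands open and is not meant.)
- case_lid (a joint): Opening angle of the case's lid, rad: 0 = shut, positive = front edge raised, 1.047 = 60 degrees; range 0 to 1.83. No spring and no stay: the lid (about 0.2 kg plus a 0.12 kg bar) falls shut by its own weight when let go below about 80 degrees.
- hinge_middle (a point): Middle of the lid's hinge line at the rear of the case, 45 mm above the bench. The hinge line runs along the case's y axis. The bar swings about it on an arc of 205 mm radius; with the lid shut the radius to the bar rises 2 degrees above level towards the front. The bar is round and can turn between finger pads.
- bar_middle (a point): Middle of the bar: a round steel bar, 11 mm thick, running along the case's y axis, free for 100 mm between its two end arms. With the lid shut it is 52 mm above the bench and 41 mm in front of the case's front face (case frame x = -123, z = 52 mm), with a free gap of 35 mm between bar and case, also below. 
- cone_adapter: Bare metal conical adapter (0.15 kg, mass may differ), a body of revolution 62 mm high that stands at the start on the case's lid. Origin: centre of its underside; z is its axis, pointing to the narrow end. The bench top left of the case is free for it: x 0.46 to 0.58, y 0.03 to 0.07 m (the bench ends at about y = 0.10).
- cone_middle (a point): Point on the adapter's axis half-way up, 31 mm above its underside. Foot flange 54 mm diameter and 12 mm high; then a tapered neck; head 34 mm diameter from 49 to 62 mm above the underside, where it can be gripped from above.
- jar: Bystander to be left alone: small screw-lid jar, 28 mm diameter, 41 mm high. Origin on the bench under its middle.
- screwdriver: Bystander to be left alone: screwdriver lying along its y axis, 180 mm long, handle 25 mm thick. Origin on the bench under its middle.
- hexkey: Bystander to be left alone: bent hex key lying flat, 36 x 94 x 6 mm. Origin on the bench under its middle.
Not all that is in view belongs to the job. Leave any pink or red look-alike of the cone_adapter alone.

How it is judged:
On the way, in this order (a step that is already met when the one before it is completed fails the run):
1. the adapter is lifted at least 20 mm clear of the lid while the lid stays shut (under 0.1 rad) (height (world z) of cone_middle above 0.112 m and contact force between cone_adapter and case below 0.05 N and contact force between cone_adapter and the fingers above 0.2 N and value of joint case_lid below 0.1 rad), for 0.1 s.
2. the adapter stands upright on the bench, released, the lid still shut (under 0.1 rad) (height (world z) of cone_middle between 0.024 and 0.038 m and angle between cone_middle's own z axis and vertical below 0.12 rad and linear speed of cone_adapter below 0.03 m/s and contact force between cone_adapter and the fingers below 0.05 N and contact force between cone_adapter and case below 0.05 N and value of joint case_lid below 0.1 rad), for 0.2 s.
At the end, for the whole second after the job is handed in: The fingers still hold the lid by its bar (over 0.3 N, grasp point within 75 mm of the bar's middle) at 60 +- 8 degrees, below 0.06 rad/s, nothing else propping it; the adapter stands upright (within 0.12 rad) on the bench top, at rest, touching neither fingers nor case (height (world z) of cone_middle between 0.024 and 0.038 m and angle between cone_middle's own z axis and vertical below 0.12 rad and linear speed of cone_adapter below 0.03 m/s and contact force between cone_adapter and the fingers below 0.05 N and contact force between each of cone_adapter, jar, screwdriver, hexkey and case below 0.05 N and value of joint case_lid between 0.907 and 1.187 rad and velocity of joint case_lid between -0.06 and 0.06 rad/s and contact force between the fingers and case above 0.3 N and distance between the grasp point and bar_middle below 0.075 m); the arm keeps its last pose, push and grip.
It fails at once if the adapter is dropped or slammed down: faster than 0.5 m/s just above the bench (linear speed of cone_adapter above 0.5 m/s and height (world z) of cone_middle below 0.06 m).
It fails at once if another loose thing is pushed more than 30 mm away (distance of any of jar, screwdriver, hexkey from where it was at the start of the episode above 0.03 m).
It also fails if it takes over 48 s, if anything falls off the work surface, if the arm or the gripper's body presses on something with over 40 N, if the wrist force passes 120 N, or if a joint passes its speed limit or range.

ROBOT

A 7-joint arm with a two-finger parallel gripper is mounted at the origin on a cart in front of the work surface, level with it; the furniture and walls round the work are solid. World frame = base frame: x ahead of the robot, y to its left, z up, the work surface at z = 0. Lengths are in m, angles in rad, forces in N, time in s.
With the tool pointing down it reaches from about 0.425 to 0.875 m from the base axis. Payload 9.9 kg.
Tool frame: the origin (TCP) lies midway between the tips of the shut fingers; the grasp point (between the pads) lies 19 mm behind it; z points along the fingers, y is the line along which they close (so a half turn about z gives the same grasp; the last joint's range is limited). The gripper opens to 85 mm and grips with 20 to 120 N. Pads are 22 mm wide; open, the fingers measure 114 mm over their backs; the gripper's body (76 mm by 85 mm) begins 54 mm behind the grasp point. The pads swing forward as they close: fully open they stand 13 mm farther back than shut.
Start: joints at [1.151, 0.576, 0.025, 1.437, -0.015, 1.129, -0.057], TCP at [0.222, -0.637, 0.231] pointing down, gripper open.
Joint ranges: [-2.76, 2.76], [-0.34, 2.15], [-1.52, 1.57], [0.19, 2.46], [-1.09, 4.23], [0.17, 1.99], [-2.82, 2.82]. Speed limits (rad/s): [2.22, 2.22, 3.01, 3.01, 3.14, 3.14, 3.14].

INTERFACE

Orientations are given as a rotation vector (axis times angle).
In Python, from plant import bot, grab_frame gives the robot as it stands.
- The arm moves only by the tool send_rows, never from a script. Its argument "targets" is a list of rows, each a list of 3 entries, a list of its own where there are three numbers: the shift along the tool's x, y, z in cm, then the turn, a rotation vector about the tool's x, y, z in degrees, then the finger opening in cm, from 0 to 8.54. A call has 1 to 12 rows; each row shifts and turns the commanded pose from where the row before left it, along the tool's axes as they then stand; what a row does not reach is not made up. A row lasts 1/8 s, in which the tool goes at most 62.5 mm and 10.7 degrees, less where a joint would pass 70% of its speed; a pose out of reach is approached as far as the arm can. A call with a gripper value outside its range is refused whole. The fingers move at their own pace and stop on an object; the grip force is fixed at half the most. Time passes only in rows, so rows that do not move let the fingers close. It gives the time, the measured TCP pose, the force, the opening and the grip force at its end, in the units of the state.
- bot.observe(): the state, without advancing time (a new reading comes with each control period).
- grab_frame(name): name is "scene" or "top" or "wrist"; returns a dict with "img" (384x512x3 uint8, red, green, blue), "fx", "fy", "cx", "cy" (pixels), "rvec" (rotation vector, rad) and "tvec" (3), from world to camera coordinates, as OpenCV has them. Camera axes: x right, y down, z forward; pixel columns grow to the right and rows downward; lengths in m; the calibration is good to about 2 mm. A picture is of the moment at which its call begins. There is no depth.
- bot.sign_off(): hands the job in; it is judged then, once.
The state is a dict: "time_s": time; "qpos": joint angles; "joint_velocities": joint speeds; "joint_torque": joint torques, N m; "ee_pos": TCP position; "ee_rot": TCP orientation; "wrist_force": force on the tool from outside, world axes, zero at the start; "torque": the same for the moment, N m; "width": finger opening in m; "finger_force": force on a finger pad.
Only numpy, scipy, OpenCV 4.12 (cv2) and the standard library are available. Lean on these libraries where they do the work, as an engineer would, in place of code of your own. Each camera call takes 0.05 s, during which the arm holds its last target. There are 200 camera calls.

## Working session

There is one attempt and no reset: what is moved stays moved. The work goes in short steps, Python scripts to look and compute and a tool call to move; the robot and the scene stay as the last step left them, time stands still between calls to the robot, and variables do not carry over. Pictures are saved under pics/ and viewed, at most 10 in all, crops included, and the job is handed in when it is done.

Besides the shell and the picture viewer there is one more tool, called by a JSON object that holds its "fn" and its "kwargs". send_rows: Moves the arm, as the interface text tells. Its arguments: {"type":"object","properties":{"targets":{"type":"array"}},"required":["targets"]}

```bash
mkdir -p pics
python3 - <<'E'
from plant import bot, grab_frame
import cv2,pickle
for n in ("scene","top"):
    f=grab_frame(n); pickle.dump(f,open(f"pics/{n}.pkl","wb"))
    cv2.imwrite(f"pics/{n}.png",cv2.resize(f["img"][:,:,::-1],(800,600),interpolation=cv2.INTER_CUBIC))
    print(n,f["fx"],f["cx"],f["cy"],f["rvec"],f["tvec"])
print(bot.observe())
E
```

```text
scene 474.7159463379537 253.48293158474087 199.4771287599943 [ 0.85634274 -2.53674822  1.11482565] [0.25674615 0.40780732 1.01000055]
top 353.37452125827116 259.60093078437046 186.93148708964318 [ 2.13827791 -2.13749426  0.18971191] [-0.23263811  0.52180236  0.84320301]
{'time_s': 0.1, 'qpos': array([ 1.15121634,  0.57642813,  0.02487478,  1.43781651, -0.0149986 ,
        1.12897396, -0.05648302]), 'joint_velocities': array([ 0.00083894, -0.00122646,  0.00054692, -0.00246791,  0.00085752,
        0.00158748, -0.00054391]), 'joint_torque': array([ 5.89794974e-03, -7.67306614e+01,  2.25764774e+00, -2.86608464e+01,
        1.58368342e-02,  8.55451275e-03,  3.25082135e-05]), 'ee_pos': array([ 0.22227928, -0.63693652,  0.23054552]), 'ee_rot': array([-3.09602988e+00, -5.24775228e-01,  5.15024136e-04]), 'wrist_force': array([-0.11615485,  0.11652399, -0.09292912]), 'torque': array([ 0.02338119, -0.00040091, -0.01129348]), 'finger_force': 0.0, 'width': 0.08547335331454098}
```

View pics/scene.png

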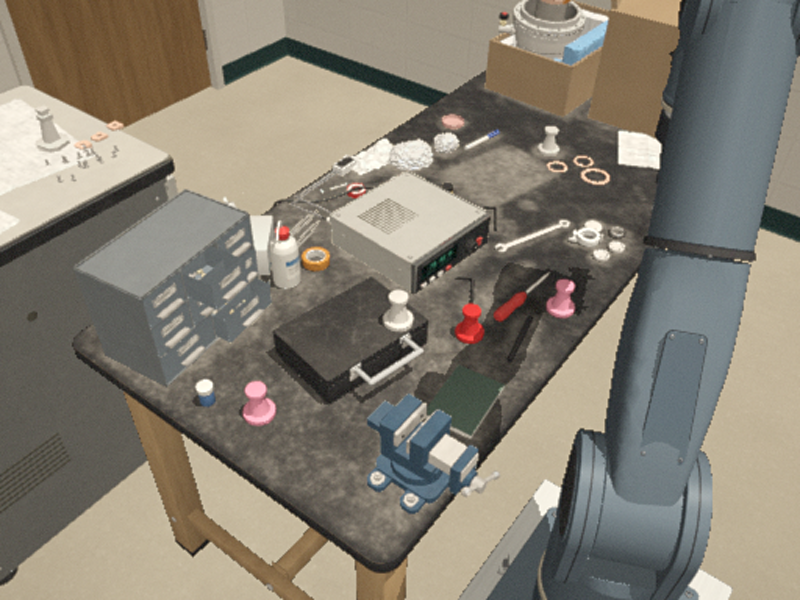

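View pics/top.png

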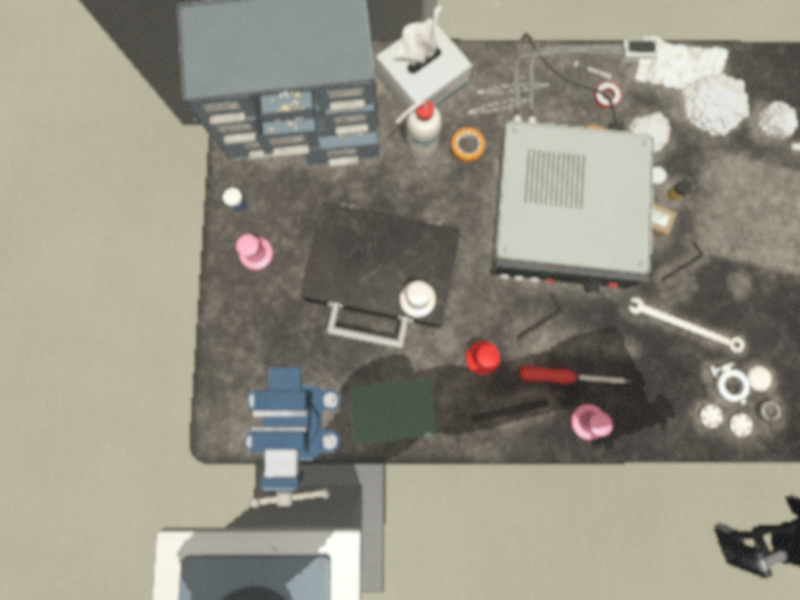

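The scene view shows the adapter standing at the right front of the lid, at about (398,312). The bar runs (365,378)-(420,347), with a vise in front at (420,455). The top view shows the adapter head at (420,293), the bar (330,335)-(405,345) and a pink decoy at (250,250) left of the case. The jar is at (233,198).

```bash
cat > h.py <<'E'
import numpy as np,cv2,pickle
def K(f): return np.array([[f["fx"],0,f["cx"]],[0,f["fy"],f["cy"]],[0,0,1.]])
def px(f,u,v,z):  # full-res pixel -> world at height z
    R=cv2.Rodrigues(np.array(f["rvec"],float))[0]; t=np.array(f["tvec"],float).ravel()
    d=R.T@np.linalg.inv(K(f))@[u,v,1]; c=-R.T@t
    return c+d*(z-c[2])/d[2]
def pr(f,P): return cv2.projectPoints(np.array(P,float).reshape(-1,3),np.array(f["rvec"],float),np.array(f["tvec"],float),K(f),None)[0].reshape(-1,2)
E
python3 - <<'E'
from h import *
T=pickle.load(open("pics/top.pkl","rb"));S=pickle.load(open("pics/scene.pkl","rb"))
s=.64
for n,f,u,v,z in [("cone head",T,420,293,.124),("cone head S",S,398,296,.124),("foot S",S,397,323,.062),("pink foot",T,256,254,0),("pink foot S",S,259,413,.0),
 ("case lid TL",T,328,205,.062),("TR",T,459,228,.062),("BL",T,304,297,.062),("BR",T,440,325,.062),("barL",T,331,338,.052),("barR",T,404,346,.052),("barL S",S,365,381,.052),("barR S",S,420,349,.052),("jar",T,233,198,.04),
 ("vise TL",T,270,368,.08),("vise top R",T,335,385,.03),("benchL",T,205,150,0),("benchL2",T,193,440,0),("hexkey",T,540,318,0),("red",T,484,357,0.03),("psu",T,497,275,.07)]:
    print(n,px(f,u*s,v*s,z).round(3))
c=lambda f,x0,y0,x1,y1:cv2.resize(f["img"][y0:y1,x0:x1,::-1],(800,int(800*(y1-y0)/(x1-x0))),interpolation=cv2.INTER_CUBIC)
cv2.imwrite("pics/c1.png",c(T,180,120,310,215))
cv2.imwrite("pics/c2.png",c(S,165,165,295,262))
E
```

```text
cone head [ 0.507 -0.253  0.124]
cone head S [ 0.506 -0.248  0.124]
foot S [ 0.505 -0.245  0.062]
pink foot [0.595 0.023 0.   ]
pink foot S [0.595 0.022 0.   ]
case lid TL [ 0.662 -0.107  0.062]
TR [ 0.624 -0.318  0.062]
BL [ 0.511 -0.072  0.062]
BR [ 0.467 -0.286  0.062]
barL [ 0.447 -0.115  0.052]
barR [ 0.435 -0.23   0.052]
barL S [ 0.469 -0.108  0.052]
barR S [ 0.439 -0.225  0.052]
jar [0.681 0.054 0.04 ]
vise TL [ 0.4   -0.028  0.08 ]
vise top R [ 0.375 -0.12   0.03 ]
benchL [0.783 0.121 0.   ]
benchL2 [0.287 0.11  0.   ]
hexkey [ 0.486 -0.459  0.   ]
red [ 0.419 -0.358  0.03 ]
psu [ 0.545 -0.376  0.07 ]
```

View pics/c1.png

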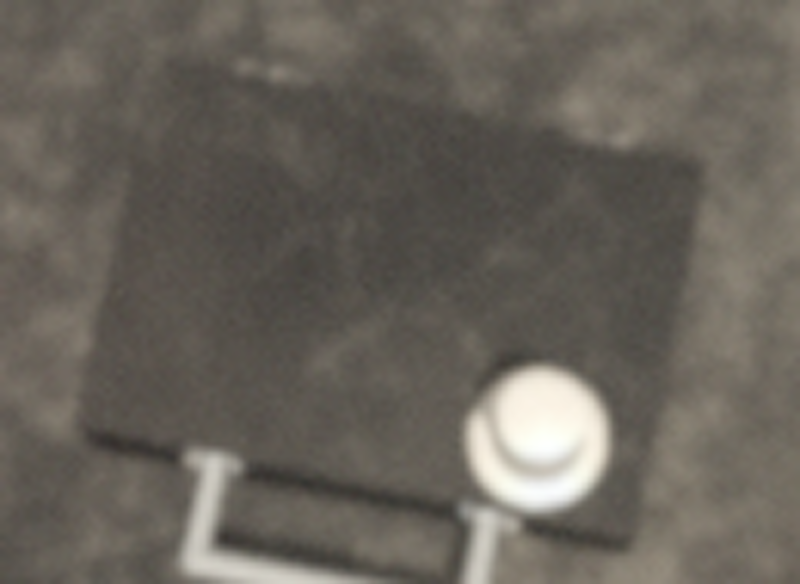

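View pics/c2.png

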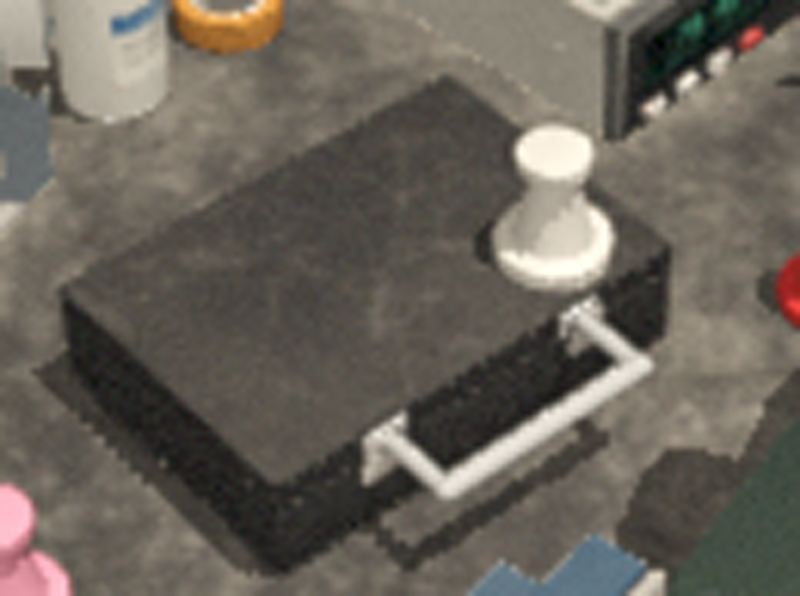

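```bash
cat > fit.py <<'E'
from h import *
from scipy.optimize import least_squares
T=pickle.load(open("pics/top.pkl","rb"));S=pickle.load(open("pics/scene.pkl","rb"))
k=130/800
t=lambda a:np.array(a)*k+[180,120]-.42
s=lambda a:np.array(a)*k+[165,165]-.42
L=[(.08,.115,.062),(.08,-.115,.062),(-.08,.115,.062),(-.08,-.115,.062)]
B=[(-.123,.0555,.052),(-.123,-.0555,.052)]
def W(p,P):
    c,n=np.cos(p[2]),np.sin(p[2]);P=np.array(P)
    return np.c_[p[0]+c*P[:,0]-n*P[:,1],p[1]+n*P[:,0]+c*P[:,1],P[:,2]]
ot=t([(165,62),(703,165),(82,432),(632,548)]); os_=s([(62,292),(450,77),(283,490),(668,250),(447,488),(645,362)])
r=lambda p:np.r_[(pr(T,W(p,L))-ot).ravel(),(pr(S,W(p,L+B))-os_).ravel()]
q=least_squares(r,[.57,-.19,.1],loss="soft_l1"); p=q.x
if __name__=="__main__":
    print(p,r(p).reshape(-1,2).round(1).tolist())
    print("bar",W(p,[(-.123,0,.052)]),"hinge",W(p,[(.082,0,.045)]))
    print(px(T,*t((540,410)),.124),px(S,*s((555,153)),.124),px(S,*s((553,245)),.074),px(T,*t((537,438)),.074))
    print("lid corners",W(p,L).round(3).tolist())
E
python3 fit.py
```

```text
[ 0.56674247 -0.19197305 -0.19736456] [[-1.1, -0.7], [0.8, -0.0], [-2.0, 0.3], [0.6, -0.2], [-0.3, -0.7], [0.0, -0.7], [-0.6, -0.2], [1.3, -1.2], [1.1, 0.8], [-0.1, 1.3]]
bar [[ 0.4461303 -0.1678545  0.052    ]] hinge [[ 0.64715058 -0.20805208  0.045     ]]
[ 0.51019779 -0.24940606  0.124     ] [ 0.50572391 -0.24810723  0.124     ] [ 0.50198575 -0.24298015  0.074     ] [ 0.5075797  -0.24974664  0.074     ]
lid corners [[0.668, -0.095, 0.062], [0.623, -0.32, 0.062], [0.511, -0.064, 0.062], [0.466, -0.289, 0.062]]
```

The case is fitted at (0.567, -0.192) with yaw -0.197 rad. The adapter is at about (0.507, -0.248) and the pink decoy at (0.595, 0.023). I'm moving above the adapter first.

{"fn": "send_rows", "kwargs": {"targets": [[[3.3,-2.3,0],[0,0,0],8.5],[[3.3,-2.3,0],[0,0,0],8.5],[[3.3,-2.3,0],[0,0,0],8.5],[[3.3,-2.3,0],[0,0,0],8.5],[[3.3,-2.3,0],[0,0,0],8.5],[[3.3,-2.3,0],[0,0,0],8.5],[[3.3,-2.3,0],[0,0,0],8.5],[[3.3,-2.3,0],[0,0,0],8.5],[[3.3,-2.3,0],[0,0,0],8.5],[[3.3,-2.3,0],[0,0,0],8.5],[[3.3,-2.3,0],[0,0,0],8.5],[[3.3,-2.0,0],[0,0,0],8.5]]}}

```text
time_s: 1.6
ee_pos: [0.5068, -0.2477, 0.2311]
ee_rot: [-3.097, -0.525, 0.001]
wrist_force: [0.2, -0.3, 0.9]
width: 0.085
finger_force: 0.0
```

```bash
cat >> h.py <<'E'
from scipy.spatial.transform import Rotation as Ro
def delta(o,P,R=None): # tool-frame cm / deg to reach P (world)
    r=Ro.from_rotvec(o["ee_rot"]); d=r.inv().apply(np.array(P)-o["ee_pos"])*100
    return d.round(2), None if R is None else np.degrees((r.inv()*R).as_rotvec()).round(1)
def info(o):
    r=Ro.from_rotvec(o["ee_rot"]).as_matrix()
    print("t",o["time_s"],"p",o["ee_pos"].round(4),"x",r[:,0].round(3),"z",r[:,2].round(3),"w",round(o["width"],4),"F",o["wrist_force"].round(1),"ff",round(o["finger_force"],1))
E
python3 - <<'E'
from plant import bot,grab_frame
from h import *
f=grab_frame("wrist");pickle.dump(f,open("pics/w1.pkl","wb"))
cv2.imwrite("pics/w1.png",f["img"][:,:,::-1])
o=bot.observe();info(o);print(delta(o,[.507,-.248,.096]),pr(f,[[.507,-.248,.124]]),pr(f,[[.507,-.248,.062]]))
E
```

```text
t 1.65 p [ 0.5107 -0.2423  0.231 ] x [0.942 0.335 0.003] z [ 0.002  0.003 -1.   ] w 0.085 F [ 3.7  4.1 -0.3] ff 0.0
(array([-0.58,  0.45, 13.5 ]), None) [[257.20167464 183.55208207]] [[257.30768307 169.75426823]]
```

View pics/w1.png

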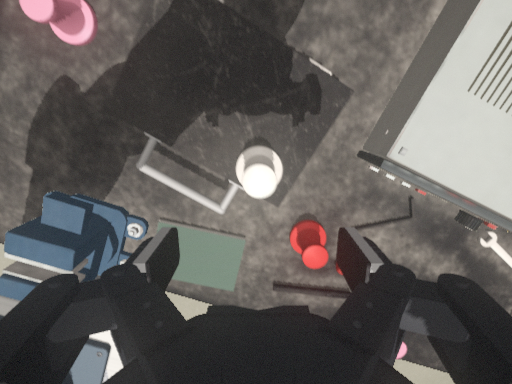

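The wrist view shows the adapter's head at (260,181) and foot at (259,166), within 3 px of the prediction, so the estimate holds. The vise at (80,240) is clear of the bar.

{"fn": "send_rows", "kwargs": {"targets": [[[0,0,2.5],[0,0,0],8.5],[[0,0,2.5],[0,0,0],8.5],[[0,0,2.0],[0,0,0],8.5],[[0,0,1.5],[0,0,0],8.5],[[0,0,0.5],[0,0,0],8.5],[[0,0,0],[0,0,0],8.5],[[0,0,0],[0,0,0],8.5]]}}

```text
time_s: 2.52
ee_pos: [0.5068, -0.2493, 0.142]
ee_rot: [3.097, 0.525, 0.002]
wrist_force: [0.3, -0.4, 0.1]
width: 0.0852
finger_force: 0.0
```

Run:
```python
from plant import bot,grab_frame
from h import *
f=grab_frame("wrist")
cv2.imwrite("pics/w2.png",f["img"][:,:,::-1])
o=bot.observe();info(o);print(delta(o,[.507,-.248,.096]),pr(f,[[.507,-.248,.124]]),pr(f,[[.507,-.248,.062]]))
```

```text
t 2.575 p [ 0.5068 -0.2493  0.142 ] x [0.944 0.329 0.001] z [ 0.001 -0.    -1.   ] w 0.0848 F [ 0.1  0.1 -0.4] ff 0.0
(array([ 0.06, -0.12,  4.6 ]), None) [[254.68373069 219.37098702]] [[255.39412888 191.29846837]]
```

View pics/w2.png

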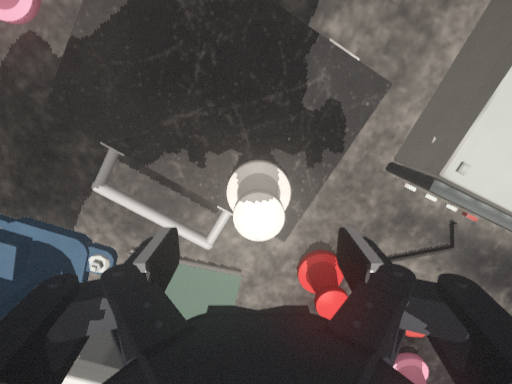

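The head sits at (259,219), about 3 mm to tool +y of the estimate. I'll correct by 1.5 mm, descend, and close on the head.

{"fn": "send_rows", "kwargs": {"targets": [[[0,0.15,1.5],[0,0,0],8.5],[[0,0,1.5],[0,0,0],8.5],[[0,0,1.1],[0,0,0],8.5],[[0,0,0.5],[0,0,0],8.5],[[0,0,0],[0,0,0],6],[[0,0,0],[0,0,0],4.5],[[0,0,0],[0,0,0],2],[[0,0,0],[0,0,0],2],[[0,0,0],[0,0,0],2],[[0,0,0],[0,0,0],2]]}}

```text
time_s: 3.82
ee_pos: [0.5072, -0.2505, 0.0959]
ee_rot: [3.097, 0.525, 0.001]
wrist_force: [-1.6, 1.5, 6.5]
width: 0.0307
finger_force: 58.9
```

{"fn": "send_rows", "kwargs": {"targets": [[[0,0,-0.5],[0,0,0],2],[[0,0,-1.0],[0,0,0],2],[[0,0,-1.5],[0,0,0],2],[[0,0,-2],[0,0,0],2],[[0,0,-2],[0,0,0],2],[[0,0,-1],[0,0,0],2],[[0,0,0],[0,0,0],2],[[0,0,0],[0,0,0],2]]}}

```text
time_s: 4.82
ee_pos: [0.5065, -0.2503, 0.1748]
ee_rot: [-3.097, -0.525, 0.001]
wrist_force: [0.2, 0.2, -2.1]
width: 0.0303
finger_force: 59.4
```

Run:
```python
from plant import bot,grab_frame
from h import *
f=grab_frame("wrist"); g=grab_frame("scene"); pickle.dump(g,open("pics/s2.pkl","wb"))
a=f["img"][100:340,110:410,::-1]; b=g["img"][110:270,170:370,::-1]
cv2.imwrite("pics/w3.png",np.hstack([cv2.resize(a,(400,320)),cv2.resize(b,(400,320),interpolation=cv2.INTER_CUBIC)]))
o=bot.observe();info(o);print(delta(o,[.49,.05,.18]))
```

```text
t 4.925 p [ 0.5064 -0.2503  0.1746] x [ 0.944  0.33  -0.001] z [-0.001  0.001 -1.   ] w 0.0307 F [ 0.1  0.1 -1.7] ff 59.4
(array([  8.34, -28.9 ,  -0.52]), None)
```

View pics/w3.png

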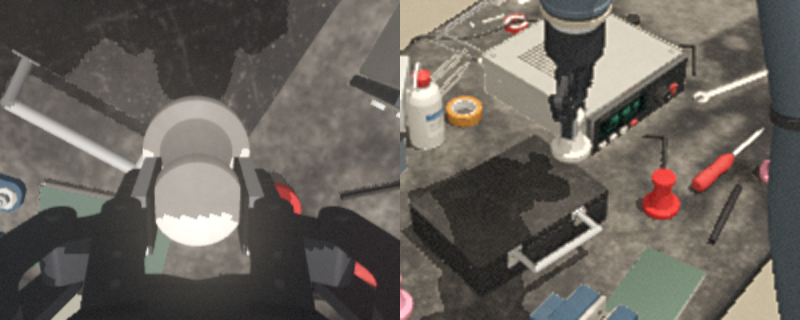

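The adapter is held upright in the fingers at wrist crop (195,200), lifted clear, and the lid is shut. I'm carrying it to (0.49, 0.05).

{"fn": "send_rows", "kwargs": {"targets": [[[0.3,-1.0,0],[0,0,0],2],[[0.6,-2.0,0],[0,0,0],2],[[0.9,-3.0,0],[0,0,0],2],[[0.9,-3.2,0],[0,0,0],2],[[0.9,-3.2,0],[0,0,0],2],[[0.9,-3.2,0],[0,0,0],2],[[0.9,-3.2,0],[0,0,0],2],[[0.9,-3.2,0],[0,0,0],2],[[0.9,-3.2,0],[0,0,0],2],[[0.8,-2.2,0],[0,0,0],2],[[0.3,-1.5,0],[0,0,0],2],[[0,0,0],[0,0,0],2]]}}

```text
time_s: 6.42
ee_pos: [0.4894, 0.0512, 0.1753]
ee_rot: [-3.096, -0.529, 0.0]
wrist_force: [-0.3, -0.3, -2.6]
width: 0.0308
finger_force: 59.5
```

{"fn": "send_rows", "kwargs": {"targets": [[[0,0,1],[0,0,0],2],[[0,0,2],[0,0,0],2],[[0,0,2],[0,0,0],2],[[0,0,2],[0,0,0],2],[[0,0,2],[0,0,0],2],[[0,0,2],[0,0,0],2],[[0,0,1.0],[0,0,0],2],[[0,0,0.5],[0,0,0],2],[[0,0,0],[0,0,0],2],[[0,0,0],[0,0,0],2]]}}

```text
time_s: 7.68
ee_pos: [0.4904, 0.0497, 0.0508]
ee_rot: [3.097, 0.525, 0.001]
wrist_force: [0.1, 1.0, -0.7]
width: 0.0306
finger_force: 59.5
```

Run:
```python
from plant import bot,grab_frame
from h import *
f=grab_frame("wrist"); g=grab_frame("scene")
a=f["img"][100:340,110:410,::-1]; b=g["img"][190:310,80:230,::-1]
cv2.imwrite("pics/w4.png",np.hstack([cv2.resize(a,(400,320)),cv2.resize(b,(400,320),interpolation=cv2.INTER_CUBIC)]))
info(bot.observe())
```

```text
t 7.775 p [0.4903 0.0498 0.0508] x [0.944 0.329 0.001] z [ 0.001  0.    -1.   ] w 0.0304 F [ 0.5  0.9 -2.1] ff 59.5
```

View pics/w4.png

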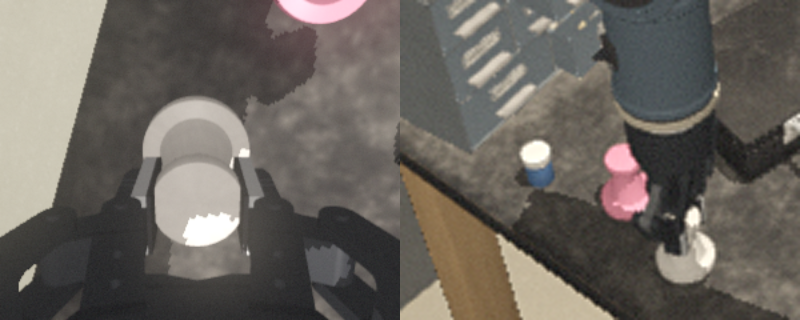

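The adapter hangs upright just above the bench, clear of the pink decoy (top right of the wrist crop) and inside the bench edge. I'm lowering it gently.

{"fn": "send_rows", "kwargs": {"targets": [[[0,0,0.5],[0,0,0],2],[[0,0,0.4],[0,0,0],2],[[0,0,0.3],[0,0,0],2],[[0,0,0.2],[0,0,0],2],[[0,0,0.1],[0,0,0],2],[[0,0,0.1],[0,0,0],2],[[0,0,0],[0,0,0],2],[[0,0,0],[0,0,0],2]]}}

```text
time_s: 8.78
ee_pos: [0.49, 0.0498, 0.0344]
ee_rot: [-3.097, -0.525, -0.0]
wrist_force: [-1.5, 0.1, 0.5]
width: 0.0308
finger_force: 59.6
```

{"fn": "send_rows", "kwargs": {"targets": [[[0,0,0.1],[0,0,0],2],[[0,0,0],[0,0,0],2],[[0,0,0],[0,0,0],2]]}}

```text
time_s: 9.15
ee_pos: [0.4902, 0.05, 0.0342]
ee_rot: [-3.097, -0.525, -0.002]
wrist_force: [-3.4, 1.7, 14.1]
width: 0.0303
finger_force: 60.5
```

Bench contact is confirmed. I'll raise 0.1 cm, release, and back off upwards.

{"fn": "send_rows", "kwargs": {"targets": [[[0,0,-0.1],[0,0,0],2],[[0,0,0],[0,0,0],3.4],[[0,0,0],[0,0,0],4.5],[[0,0,0],[0,0,0],6],[[0,0,0],[0,0,0],6],[[0,0,0],[0,0,0],6],[[0,0,0],[0,0,0],6]]}}

```text
time_s: 10.02
ee_pos: [0.49, 0.0497, 0.0343]
ee_rot: [-3.097, -0.525, 0.0]
wrist_force: [0.2, -0.0, -0.1]
width: 0.06
finger_force: 0.0
```

{"fn": "send_rows", "kwargs": {"targets": [[[0,0,-1],[0,0,0],6],[[0,0,-2],[0,0,0],6],[[0,0,-3],[0,0,0],6],[[0,0,-3],[0,0,0],6],[[0,0,-3],[0,0,0],6],[[0,0,-2],[0,0,0],6],[[0,0,0],[0,0,0],6]]}}

```text
time_s: 10.9
ee_pos: [0.4908, 0.0498, 0.1763]
ee_rot: [-3.097, -0.525, -0.006]
wrist_force: [0.2, 0.0, -0.1]
width: 0.0598
finger_force: 0.0
```

Run:
```python
from plant import bot,grab_frame
from h import *
from fit import W,p
o=bot.observe();info(o)
cx=np.array([np.cos(p[2]),np.sin(p[2]),0]); z=np.array([0,0,-1.])
y=cx; R=Ro.from_matrix(np.c_[np.cross(y,z),y,z])
b=W(p,[(-.123,0,.052)])[0]
print(b,delta(o,[b[0],b[1],.15],R))
```

```text
t 10.9 p [0.4908 0.0498 0.1763] x [0.944 0.329 0.003] z [ 0.003  0.001 -1.   ] w 0.0598 F [ 0.2  0.  -0.1] ff 0.0
[ 0.4461303 -0.1678545  0.052    ] (array([-11.4 ,  19.08,   2.6 ]), array([  0.1,  -0.2, -59.5]))
```

Translating first, then turning -59.5° about tool z.

{"fn": "send_rows", "kwargs": {"targets": [[[-0.6,1.1,0],[0,0,0],5],[[-1.3,2.2,0],[0,0,0],5],[[-1.6,2.7,0],[0,0,0],5],[[-1.7,2.8,0],[0,0,0],5],[[-1.7,2.8,0],[0,0,0],5],[[-1.6,2.7,0],[0,0,0],4],[[-1.4,2.4,0],[0,0,0],4],[[-1.0,1.6,0],[0,0,0],3.4],[[-0.5,0.8,0],[0,0,0],3.4],[[0,0,0],[0,0,0],3.4]]}}

```text
time_s: 12.15
ee_pos: [0.4447, -0.1686, 0.1738]
ee_rot: [-3.097, -0.523, 0.002]
wrist_force: [0.2, 1.2, -0.1]
width: 0.034
finger_force: 0.0
```

{"fn": "send_rows", "kwargs": {"targets": [[[0,0,0],[0,0,-8],3.4],[[0,0,0],[0,0,-8],3.4],[[0,0,0],[0,0,-8],3.4],[[0,0,0],[0,0,-8],3.4],[[0,0,0],[0,0,-8],3.4],[[0,0,0],[0,0,-8],3.4],[[0,0,0],[0,0,-8],3.4],[[0,0,0],[0,0,-3.5],3.4],[[0,0,1.5],[0,0,0],3.4],[[0,0,1.5],[0,0,0],3.4],[[0,0,0],[0,0,0],3.4],[[0,0,0],[0,0,0],3.4]]}}

```text
time_s: 13.65
ee_pos: [0.4456, -0.1677, 0.1446]
ee_rot: [2.428, 1.994, 0.0]
wrist_force: [0.2, -0.4, 0.1]
width: 0.0342
finger_force: 0.0
```

Run:
```python
from plant import bot,grab_frame
from h import *
from fit import W,p
f=grab_frame("wrist"); cv2.imwrite("pics/w5.png",cv2.resize(f["img"][:,:,::-1],(768,576)))
o=bot.observe();info(o);b=W(p,[(-.123,0,.052)])[0]
print(delta(o,[b[0],b[1],.033]),1.5*pr(f,W(p,[(-.123,0,.052),(-.123,.055,.052),(-.123,-.055,.052)])))
```

```text
t 13.7 p [ 0.4457 -0.1678  0.1448] x [0.195 0.981 0.   ] z [ 0.001 -0.    -1.   ] w 0.0341 F [-0.4 -0.6  1.1] ff 0.0
(array([1.000e-02, 4.000e-02, 1.118e+01]), None) [[386.75047527 280.94170905]
 [386.98938082 188.41852777]
 [386.53894779 362.86192795]]
```

View pics/w5.png

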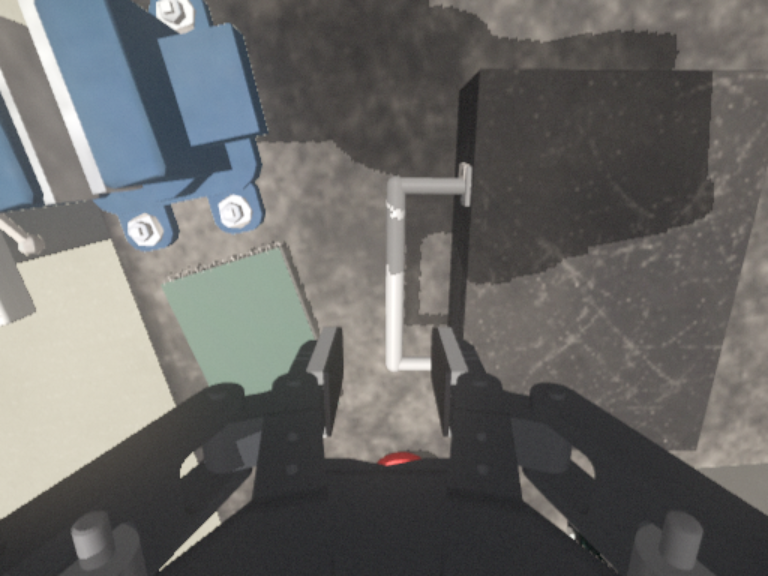

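The bar runs (396,185)-(394,365), about 5 mm nearer the case than estimated and straight along the tool. I'll shift +0.45 cm in y and descend.

{"fn": "send_rows", "kwargs": {"targets": [[[0,0.45,1],[0,0,0],3],[[0,0,2],[0,0,0],3],[[0,0,2],[0,0,0],3],[[0,0,1.5],[0,0,0],3],[[0,0,1.2],[0,0,0],3],[[0,0,1.0],[0,0,0],3],[[0,0,1.0],[0,0,0],3],[[0,0,0.8],[0,0,0],3],[[0,0,0.5],[0,0,0],3],[[0,0,0],[0,0,0],3],[[0,0,0],[0,0,0],3]]}}

```text
time_s: 15.08
ee_pos: [0.4499, -0.1691, 0.0345]
ee_rot: [2.428, 1.993, 0.0]
wrist_force: [-0.0, 0.0, 0.3]
width: 0.0303
finger_force: 0.0
```

{"fn": "send_rows", "kwargs": {"targets": [[[0,0,0],[0,0,0],2],[[0,0,0],[0,0,0],1.5],[[0,0,0],[0,0,0],0.5],[[0,0,0],[0,0,0],0.5],[[0,0,0],[0,0,0],0.5],[[0,0,0],[0,0,0],0.5]]}}

```text
time_s: 15.82
ee_pos: [0.4502, -0.1692, 0.0346]
ee_rot: [2.428, 1.992, 0.001]
wrist_force: [-0.1, -1.4, 6.2]
width: 0.0088
finger_force: 58.6
```

The bar is held. Next I'll compute the arc increments.

```bash
python3 -c "
import numpy as np
a=np.radians(2+np.arange(0,60.1,2.5));y=-20.5*np.cos(a);z=-20.5*np.sin(a)
print(np.c_[np.diff(y),np.diff(z)].round(2).tolist())"
```

```text
[[0.05, -0.89], [0.09, -0.89], [0.13, -0.89], [0.17, -0.88], [0.2, -0.87], [0.24, -0.86], [0.28, -0.85], [0.32, -0.84], [0.35, -0.82], [0.39, -0.81], [0.42, -0.79], [0.46, -0.77], [0.49, -0.75], [0.52, -0.73], [0.55, -0.7], [0.58, -0.68], [0.61, -0.65], [0.64, -0.62], [0.67, -0.6], [0.69, -0.57], [0.72, -0.54], [0.74, -0.5], [0.76, -0.47], [0.78, -0.44]]
```

{"fn": "send_rows", "kwargs": {"targets": [[[0,0.05,-0.89],[0,0,0],0.5],[[0,0.09,-0.89],[0,0,0],0.5],[[0,0.13,-0.89],[0,0,0],0.5],[[0,0.17,-0.88],[0,0,0],0.5],[[0,0.2,-0.87],[0,0,0],0.5],[[0,0.24,-0.86],[0,0,0],0.5],[[0,0,0],[0,0,0],0.5],[[0,0,0],[0,0,0],0.5]]}}

```text
time_s: 16.82
ee_pos: [0.4583, -0.1708, 0.087]
ee_rot: [2.429, 1.993, 0.0]
wrist_force: [3.4, -1.8, -3.4]
width: 0.0091
finger_force: 58.6
```

Forces are small, so I'm continuing along the arc.

{"fn": "send_rows", "kwargs": {"targets": [[[0,0.28,-0.85],[0,0,0],0.5],[[0,0.32,-0.84],[0,0,0],0.5],[[0,0.35,-0.82],[0,0,0],0.5],[[0,0.39,-0.81],[0,0,0],0.5],[[0,0.42,-0.79],[0,0,0],0.5],[[0,0.46,-0.77],[0,0,0],0.5],[[0,0.49,-0.75],[0,0,0],0.5],[[0,0.52,-0.73],[0,0,0],0.5],[[0,0.55,-0.7],[0,0,0],0.5],[[0,0,0],[0,0,0],0.5],[[0,0,0],[0,0,0],0.5]]}}

```text
time_s: 18.2
ee_pos: [0.4934, -0.1779, 0.158]
ee_rot: [-2.427, -1.991, 0.004]
wrist_force: [-10.1, 1.0, 5.3]
width: 0.0087
finger_force: 58.8
```

{"fn": "send_rows", "kwargs": {"targets": [[[0,0.53,-0.7],[0,0,0],0.5],[[0,0.56,-0.68],[0,0,0],0.5],[[0,0.6,-0.65],[0,0,0],0.5],[[0,0.65,-0.6],[0,0,0],0.5],[[0,0.67,-0.59],[0,0,0],0.5],[[0,0,0],[0,0,0],0.5],[[0,0,0],[0,0,0],0.5]]}}

```text
time_s: 19.08
ee_pos: [0.524, -0.1842, 0.1907]
ee_rot: [-2.428, -1.992, 0.002]
wrist_force: [-7.5, -0.8, 5.7]
width: 0.0087
finger_force: 58.8
```

{"fn": "send_rows", "kwargs": {"targets": [[[0,0.68,-0.57],[0,0,0],0.5],[[0,0.7,-0.54],[0,0,0],0.5],[[0,0.72,-0.52],[0,0,0],0.5],[[0,0.55,-0.37],[0,0,0],0.5],[[0,0,0],[0,0,0],0.5],[[0,0,0],[0,0,0],0.5],[[0,0,0],[0,0,0],0.5],[[0,0,0],[0,0,0],0.5]]}}

```text
time_s: 20.08
ee_pos: [0.5513, -0.1897, 0.2108]
ee_rot: [2.428, 1.991, 0.001]
wrist_force: [-4.5, -2.9, 5.4]
width: 0.0084
finger_force: 58.9
```

Run:
```python
from plant import bot,grab_frame
from h import *
g=grab_frame("scene");t=grab_frame("top")
a=g["img"][110:302,90:346,::-1];b=t["img"][90:282,130:386,::-1]
cv2.imwrite("pics/f.png",np.hstack([cv2.resize(a,(400,300)),cv2.resize(b,(400,300))]))
o=bot.observe();info(o);print(np.degrees(np.arcsin((o["ee_pos"][2]+.0175-.045)/.205))-2,abs(o["joint_velocities"]).max())
```

```text
t 20.175 p [ 0.5513 -0.1897  0.2108] x [ 0.196  0.981 -0.001] z [ 0.001 -0.001 -1.   ] w 0.0083 F [-5.4 -2.8  5. ] ff 58.9
61.40902423990434 0.0013252986951811207
```

View pics/f.png

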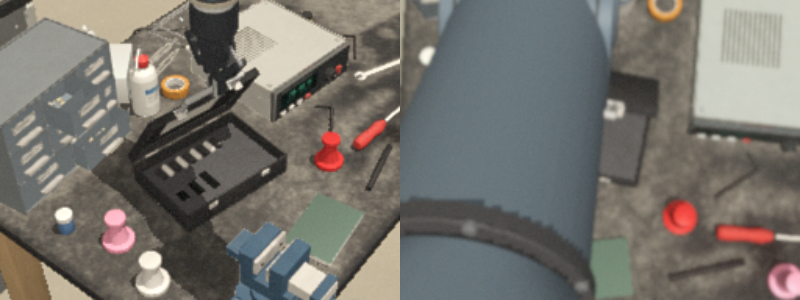

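The lid is up and held at the bar, about 58-61° by both the height and the horizontal travel. The adapter stands upright on the bench at scene crop (150,272), and the jar and the other loose things are undisturbed.

```bash
python3 -c "
from plant import bot
print(bot.sign_off())"
```

```text
the job is handed in; nothing more can be done
None
```

The adapter stands upright on the bench beside the case, the lid is held by its bar at about 60° (estimated 58–61°), and the job is handed in; sign-off returned no verdict.

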